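# Press home the peg figures of three wooden toys, in order

### The job

Seat the peg figures of the three finished wooden toys with shut fingertips, pressing each gently on top of its head until it is fully home: first the one in the long bus, then the one in the short van, last the one in the flatbed truck. Only touch: do not lift, tip or push the toys along, and leave all other things on the bench where they are.

Things in the scene. Friction and masses are not known exactly. Their poses are not given: they have to be found in the camera images.
- bus: long wooden toy bus painted yellow, 226 mm long, 72 mm wide, roof 100 mm high, four window openings a side, four black wheels, 0.55 kg; its blue peg figure pokes out of the roof near the nose. (Like buses along the table's left side have no figure: not this job.) Loose on the table. Origin under its centre at table height, nose towards its own -x, own z up.
- bus_head (a point): centre of the top of the bus's peg-figure head, moving with the figure; a round head 29 mm across with a flat of 20 mm on top and a 24 mm neck over a grey 4 mm felt washer, z up. Straight above the toy's body at its own x = -45 mm, y = 0. The head is springy on its neck and gives 1 mm per 2.5 N; 136 mm above the table when fully home, up to 14 mm more when up.
- bus_figure (a joint): how far the bus's peg figure has been pressed down, m: at most 0.003 at the start, 0.014 when fully home on its felt washer, a firm stop (seated from 0.011). It slides straight down the toy's vertical, with a steady friction of about 3 N and no spring: it stays where it is left.
- van: short wooden toy van painted yellow, box-shaped like the bus but only 126 mm long, with two window openings a side; 72 mm wide, roof 90 mm high, four black wheels, 0.40 kg; its blue peg figure pokes out of the roof. Loose on the table. Origin under its centre at table height, nose towards its own -x, own z up.
- van_head (a point): centre of the top of the van's peg-figure head, moving with the figure; a round head 29 mm across with a flat of 20 mm on top and a 24 mm neck over a grey 4 mm felt washer, z up. Straight above the toy's body at its own x = -12 mm, y = 0. The head is springy on its neck and gives 1 mm per 2.5 N; 126 mm above the table when fully home, up to 14 mm more when up.
- van_figure (a joint): how far the van's peg figure has been pressed down, m: at most 0.003 at the start, 0.014 when fully home on its felt washer, a firm stop (seated from 0.011). It slides straight down the toy's vertical, with a steady friction of about 3 N and no spring: it stays where it is left.
- truck: wooden toy flatbed truck, 170 mm long, 72 mm wide: a small yellow open cab 83 mm high at the nose (own x -87 to -38 mm), behind it a low natural-wood deck with its top at 50 mm and yellow side rails to 60 mm; four black wheels, 0.45 kg; its blue peg figure stands in the deck. Loose on the table. Origin under its centre at table height, nose towards its own -x, own z up.
- truck_head (a point): centre of the top of the truck's peg-figure head, moving with the figure; a round head 29 mm across with a flat of 20 mm on top and a 24 mm neck over a grey 4 mm felt washer, z up. Straight above the toy's body at its own x = 22 mm, y = 0. The head is springy on its neck and gives 1 mm per 2.5 N; 86 mm above the table when fully home, up to 14 mm more when up.
- truck_figure (a joint): how far the truck's peg figure has been pressed down, m: at most 0.003 at the start, 0.014 when fully home on its felt washer, a firm stop (seated from 0.011). It slides straight down the toy's vertical, with a steady friction of about 3 N and no spring: it stays where it is left.
- screw_box: bystander: closed cardboard box 85 x 60 x 45 mm, origin under its centre
- jar: bystander: closed glass jar, 64 mm across, 85 mm high, origin under its centre
- screwdriver: bystander: screwdriver lying on the table, handle to its own -x
- mallet: bystander: hammer lying on the table, handle to its own -x
- chassis: bystander: unfinished toy chassis, a bare wooden board 150 x 54 mm on four black wheels, 34 mm high, no figure; origin under its centre at table height
- peg_a: bystander: loose blue peg figure standing on the table by itself, 26 mm across, 72 mm high, origin under its centre
- peg_b: bystander: loose blue peg figure standing on the table by itself, 26 mm across, 72 mm high, origin under its centre
- peg_c: bystander: loose blue peg figure standing on the table by itself, 26 mm across, 72 mm high, origin under its centre

How it is judged (in metres and radians):
On the way, in this order (a step that is already met when the one before it is completed fails the run):
1. the bus's figure is pressed home while the van's and the truck's are still up (value of joint bus_figure above 0.011 m and value of joint each of van_figure, truck_figure below 0.006 m), for 0.1 s.
2. then the van's figure is pressed home while the truck's is still up (value of joint each of bus_figure, van_figure above 0.011 m and value of joint truck_figure below 0.006 m), for 0.1 s.
3. then the truck's figure is pressed home (value of joint each of bus_figure, van_figure, truck_figure above 0.011 m), for 0.1 s.
At the end, for the whole second after the job is handed in: All three figures are pressed in by more than 11 mm of their 14 mm; the three toys stand upright (within 0.1 rad), still, within 30 mm of where they began; every other thing is within 40 mm of where it began (all of step 3 and distance of each of bus, van, truck from where it was at the start of the episode below 0.03 m and angle between each of bus, van, truck's own z axis and vertical below 0.1 rad and linear speed of each of bus, van, truck below 0.02 m/s and distance of each of peg_a, peg_b, peg_c, screw_box, jar, screwdriver, mallet, chassis from where it was at the start of the episode below 0.04 m); the robot touches nothing.
It fails at once if the van's figure is pressed before the bus's is home, or the truck's before the van's is ((value of joint van_figure above 0.006 m and value of joint bus_figure below 0.01 m) or (value of joint truck_figure above 0.006 m and value of joint bus_figure below 0.01 m) or (value of joint truck_figure above 0.006 m and value of joint van_figure below 0.01 m)).
It fails at once if a toy is lifted 12 mm, tipped by 0.25 rad or shifted by 40 mm (height (world z) of any of bus, van, truck above 0.012 m or angle between any of bus, van, truck's own z axis and vertical above 0.25 rad or distance of any of bus, van, truck from where it was at the start of the episode above 0.04 m).
It fails at once if the robot pushes on a toy or its figure with more than 25 N (contact force between any of bus, van, truck and the fingers above 25 N or contact force between any of bus, van, truck and the arm above 25 N).
It fails at once if another thing is shifted or lifted by 40 mm, or a standing figure or the jar is knocked over (distance of any of peg_a, peg_b, peg_c, screw_box, jar, screwdriver, mallet, chassis from where it was at the start of the episode above 0.04 m or angle between any of peg_a, peg_b, peg_c, jar's own z axis and vertical above 0.6 rad).
It also fails if it takes over 48 s, if anything falls off the work surface, if the arm or the gripper's body presses on something with over 40 N, if the wrist force passes 120 N, or if a joint passes its speed limit or range.

### The arm

A 7-joint arm with a two-finger parallel gripper is mounted at the origin on the work surface. World frame = base frame: x ahead of the robot, y to its left, z up, the work surface at z = 0. Lengths are in m, angles in degrees, forces in N, time in s.
With the tool pointing down it reaches from about 0.4 to 0.85 m from the base axis. Payload 4.5 kg.
Tool frame: the origin (TCP) lies midway between the tips of the shut fingers; the grasp point (between the pads) lies 19 mm behind it; z points along the fingers, y is the line along which they close (so a half turn about z gives the same grasp; the last joint's range is limited). The gripper opens to 85 mm and grips with 20 to 120 N. Pads are 22 mm wide; open, the fingers measure 114 mm over their backs; the gripper's body (76 mm by 85 mm) begins 54 mm behind the grasp point. The pads swing forward as they close: fully open they stand 13 mm farther back than shut.
Start: joints at [74.072, 39.483, -11.15, 89.685, 9.013, 51.709, -12.324], TCP at [0.192, -0.595, 0.231] pointing down, gripper open.
Joint ranges: [-172.22, 172.22], [-26.19, 119.32], [-84.43, 86.54], [7.71, 146.69], [-57.33, 237.33], [2.42, 119.75], [-152.13, 152.13]. Speed limits (degrees/s): [147.25, 147.25, 180, 180, 180, 180, 180].

### API

Orientations are given as a 3x3 rotation matrix whose columns are the frame's x, y, z axes.
In Python, from bench import status, optics, manip, nets gives the robot as it stands.
- The arm moves only by the tool arm_command, never from a script. Its argument "moves" is a list of rows, each a list of 3 entries, a list of its own where there are three numbers: the opening, from 0 (shut) to 1 (fully open), then the shift along the tool's x, y, z in mm, then the turn about the tool's z in rad. A call has 1 to 12 rows; each row is the pose to reach, as a shift and turn from the pose commanded when the call began, along the tool's axes at that moment; what a row does not reach only later rows make up. A row lasts 1/10 s, in which the tool goes at most 50 mm and 8.59 degrees, less where a joint would pass 70% of its speed; a pose out of reach is approached as far as the arm can. A call with a gripper value outside its range is refused whole. The fingers move at their own pace and stop on an object; "squeeze" is the grip in N (left out, the last holds). Time passes only in rows, so rows that repeat a pose let the fingers close. It gives the time, the measured TCP pose, the force, the opening and the grip force at its end, in the units of the state.
- status.get_obs(): the state, without advancing time (a new reading comes with each control period).
- optics.grab_frame(name): name is "side" or "top" or "wrist"; returns the picture (384x512x3 uint8, red, green, blue); there is no depth.
- optics.camera_model(name): a dict with "camera_matrix" (3x3 intrinsics, pixels), "R" (3x3) and "t" (3): a world point X has camera coordinates R X + t; the wrist camera has in their place "tool_from_camera" (4x4, takes a point from camera to tool coordinates, whose origin is the TCP and whose axes are the flange's). Camera axes: x right, y down, z forward; pixel columns grow to the right and rows downward; lengths in m; the calibration is good to about 2 mm. The wrist camera is an equidistant fisheye: a pixel r from the principal point sees the ray r / f radians off the axis. A picture is of the moment at which its call begins: read the wrist's pose just before it. camera_model takes no time and is no camera call.
- manip.job_done(): hands the job in; it is judged then, once.
Trained networks look in the newest picture that a camera, given by its name, has taken for a name from the list of things; names that differ only in an ending like _2 or _b are one class to them, and where a whole thing is asked for, a point or a joint stands for the part that bears it (a point fixed in the world has none). Each returns a list of dicts, best first, with "conf" (0 to 1); they miss things now and then, are a little off and sometimes report something else, mostly with a low value. They report only what shows in the picture. A call takes as long as a camera call.
- nets.recognise(camera, target): "centre" ([column, row] as shares, 0 to 1, of the picture: columns of its width, rows of its height, amid what is visible of it).
- nets.silhouettes(camera, target): "mask" (384x512 bool, what is visible of it) and "centre" ([column, row] as shares, 0 to 1, of the picture: columns of its width, rows of its height, amid what is visible of it).
The state is a dict: "clock": time; "joint_positions": joint angles; "qvel": joint speeds; "effort": joint torques, N m; "eef_pos": TCP position; "eef_rot": TCP orientation; "contact_force": force on the tool from outside, world axes, zero at the start; "moment": the same for the moment, N m; "width": finger opening in m; "grip_force": force on a finger pad.
Only numpy, scipy, OpenCV 4.12 (cv2) and the standard library are available. Lean on these libraries where they do the work, as an engineer would, in place of code of your own. Each camera call takes 0.05 s, during which the arm holds its last target. There are 200 camera calls.

## Working session

There is one attempt and no reset: what is moved stays moved. The work goes in short steps, Python scripts to look and compute and a tool call to move; the robot and the scene stay as the last step left them, time stands still between calls to the robot, and variables do not carry over. Pictures are saved under pics/ and viewed, at most 10 in all, crops included, and the job is handed in when it is done.

Besides the shell and the picture viewer there is one more tool, called after "Call:" as name(argument=value, ...), one argument or row to a line, values as JSON. arm_command: Moves the arm, as the interface text tells. Its arguments: {"type":"object","properties":{"moves":{"type":"array"},"squeeze":{"type":"number"}},"required":["moves"]}

```bash
mkdir -p pics
cat > h.py <<'E'
import numpy as np,cv2
from bench import status,optics,manip,nets
def save(n,im): cv2.imwrite('pics/'+n,im[:,:,::-1])
def ray(cam,uv):
    m=optics.camera_model(cam);K=np.array(m['camera_matrix']);R=np.array(m['R']);t=np.array(m['t'])
    d=R.T@np.linalg.inv(K)@np.array([uv[0],uv[1],1.]);return -R.T@t,d
def at_z(cam,uv,z):
    o,d=ray(cam,uv);return o+d*(z-o[2])/d[2]
def proj(cam,X):
    m=optics.camera_model(cam);p=np.array(m['camera_matrix'])@(np.array(m['R'])@np.array(X)+np.array(m['t']));return p[:2]/p[2]
E
python3 - <<'E'
from h import *
np.set_printoptions(precision=3,suppress=True)
s=status.get_obs();print(s['clock'],s['eef_pos'],s['eef_rot'])
ims=[]
for c in ['top','side']:
    im=optics.grab_frame(c);save(c+'0.png',im)
    for t in ['bus','van','truck','bus_head','van_head','truck_head']:
        for r in nets.silhouettes(c,t)[:6]:
            m=r['mask'];u=np.array(r['centre'])*[512,384]
            print(c,t,round(r['conf'],2),u.round(1),m.sum())
for c in ['top','side']:
    m=optics.camera_model(c);print(c,ray(c,[256,192]))
E
```

```text
0.0 [ 0.191 -0.594  0.23 ] [[ 0.952  0.307 -0.001]
 [ 0.307 -0.952  0.002]
 [-0.    -0.002 -1.   ]]
top bus 0.73 [338.9 195.6] 1982
top van 0.9 [182.3 201.4] 1082
top van 0.58 [339.9 196.4] 1896
top truck 0.67 [265.1 171.8] 1284
top truck 0.33 [321.8 131.2] 76
top bus_head 0.47 [404.8 177.2] 294
top bus_head 0.42 [337.1 206.3] 78
top van_head 0.63 [177.8 203.3] 67
top truck_head 0.43 [262.4 163.9] 58
side bus 0.93 [311.7 175.7] 1764
side van 0.84 [234.5 256.7] 2004
side van 0.42 [398.7 183.5] 580
side truck 0.96 [255.5 198.2] 1417
side bus_head 0.42 [319.3 161. ] 48
side bus_head 0.42 [232. 255.] 2011
side van_head 0.5 [234.5 235. ] 79
side truck_head 0.46 [248.8 189.8] 54
side truck_head 0.41 [319.9 161. ] 50
top (array([0.398, 0.017, 1.279]), array([ 0.113, -0.007, -0.994]))
side (array([-0.053,  1.018,  0.829]), array([ 0.454, -0.725, -0.517]))
```

View pics/top0.png

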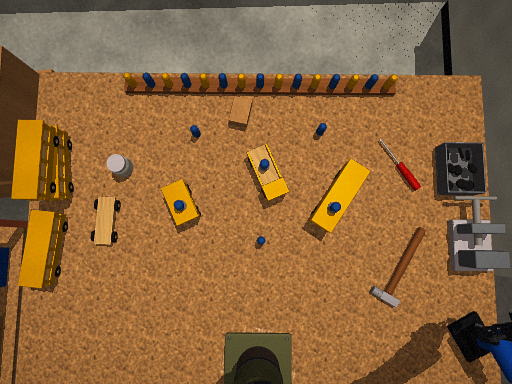

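View pics/side0.png

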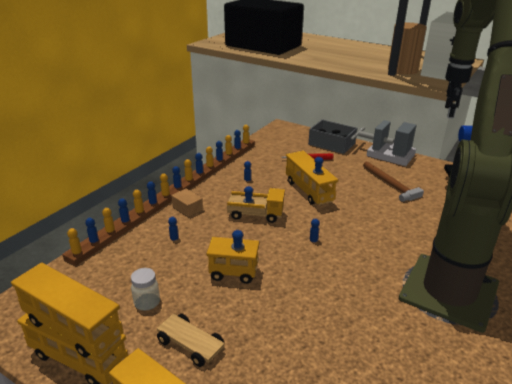

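The top view shows the bus head at about (336,207), the van head at (179,205) and the truck head at (264,164). The side view shows them at (319,163), (237,238) and (249,193). The loose pegs at (196,131), (321,129) and (261,240) in the top view stand clear of these. I'll triangulate the heads next.

Run:
```python
from h import *
np.set_printoptions(precision=4,suppress=True)
T={'bus':([336,207],[319,163],.148),'van':([179,205],[237,238],.138),'truck':([264,164],[249,193],.098)}
s=status.get_obs();P=s['eef_pos'];R=np.array(s['eef_rot'])
for n,(a,b,z) in T.items():
    C={}
    for c,g in (('top',a),('side',b)):
        im=cv2.imread(f'pics/{c}0.png').astype(int)
        m=(im[:,:,0]>1.4*im[:,:,2])&(im[:,:,0]>im[:,:,1]*1.15)
        k,l,st,ce=cv2.connectedComponentsWithStats(m.astype(np.uint8))
        i=min(range(1,k),key=lambda i:np.hypot(*(ce[i]-g))+(st[i][4]<15)*50); C[c]=ce[i];print(n,c,ce[i],st[i])
    o1,d1=ray('top',C['top']);o2,d2=ray('side',C['side'])
    A=np.stack([d1,-d2],1);q=np.linalg.lstsq(A,o2-o1,rcond=None)[0]
    p1,p2=o1+q[0]*d1,o2+q[1]*d2
    x=at_z('top',C['top'],z-.012)
    print('tri',(p1+p2)/2,'gap',np.linalg.norm(p1-p2),'atz',x)
    print('tool shift mm',R.T@(x+[0,0,.012]-P)*1e3)
```

```text
bus top [335.0238 206.5595] [330 202  11  11  84]
bus side [318.1647 163.6941] [315 157   8  16  85]
tri [ 0.4879 -0.2224  0.1284] gap 0.0006520948245141181 atz [ 0.487  -0.2209  0.136 ]
tool shift mm [ 395.7306 -265.3228   83.3114]
van top [178.5065 204.5065] [174 200  10  10  77]
van side [237.2101 238.5   ] [233 230  10  19 138]
tri [0.4907 0.2371 0.1165] gap 0.0005363113592815255 atz [0.4901 0.2354 0.126 ]
tool shift mm [ 538.7014 -698.7089   93.2833]
truck top [264.1    163.4143] [260 159   9  10  70]
truck side [248.1739 193.663 ] [245 187   8  15  92]
tri [ 0.6235 -0.0164  0.0755] gap 0.0009239333736172931 atz [ 0.6219 -0.0159  0.086 ]
tool shift mm [ 587.0117 -419.0608  133.302 ]
```

Call:
arm_command(
  moves=[
    [0,[33,-22,0],0],
    [0,[66,-44,0],0],
    [0,[99,-66,0],0],
    [0,[132,-88,0],0],
    [0,[165,-111,0],0],
    [0,[198,-133,0],0],
    [0,[231,-155,0],0],
    [0,[264,-177,0],0],
    [0,[297,-199,0],0],
    [0,[330,-221,0],0],
    [0,[363,-243,0],0],
    [0,[396,-265,0],0],
  ],
  squeeze=30,
)

```text
clock: 1.9
eef_pos: [0.4884, -0.2198, 0.2315]
eef_rot: [[0.952, 0.307, 0.001], [0.307, -0.952, -0.0], [0.0, 0.0, -1.0]]
contact_force: [0.9, -0.2, 0.2]
width: -0.0003
grip_force: 0.0
```

Call:
arm_command(
  moves=[
    [0,[0,0,10],0],
    [0,[0,0,25],0],
    [0,[0,0,40],0],
    [0,[0,0,40],0],
    [0,[0,0,40],0],
  ],
)

```text
clock: 2.4
eef_pos: [0.4872, -0.2215, 0.1914]
eef_rot: [[0.952, 0.306, -0.0], [0.306, -0.952, -0.0], [-0.0, 0.0, -1.0]]
contact_force: [-0.8, 0.4, 0.3]
width: -0.0001
grip_force: 0.0
```

Run:
```python
from h import *
np.set_printoptions(precision=4,suppress=True)
s=status.get_obs();print(s['clock'],s['eef_pos'],s['eef_rot'],s['width'],s['contact_force'])
im=optics.grab_frame('wrist');save('w1.png',im)
m=optics.camera_model('wrist');print(m)
T=np.linalg.inv(np.array(m['tool_from_camera']));K=np.array(m['camera_matrix'])
def pw(X):
    p=np.array(s['eef_rot']).T@(np.array(X)-s['eef_pos']);c=T[:3,:3]@p+T[:3,3]
    th=np.arctan2(np.hypot(c[0],c[1]),c[2]);ph=np.arctan2(c[1],c[0]);return K[0,0]*th*np.cos(ph)+K[0,2],K[1,1]*th*np.sin(ph)+K[1,2]
print('tcp',pw(s['eef_pos']),'head',pw([.487,-.2209,.149]))
for t in ['bus_head','van_head']:
  for r in nets.silhouettes('wrist',t)[:3]:print(t,r['conf'],np.array(r['centre'])*[512,384],r['mask'].sum())
```

```text
2.4 [ 0.4872 -0.2215  0.1914] [[ 0.9519  0.3065 -0.0002]
 [ 0.3065 -0.9519 -0.0001]
 [-0.0002  0.     -1.    ]] -7.56127300647859e-05 [-0.7539  0.3895  0.2979]
{'camera_matrix': array([[297.3186,   0.    , 254.9317],
       [  0.    , 297.3186, 192.506 ],
       [  0.    ,   0.    ,   1.    ]]), 'tool_from_camera': array([[ 0.0009, -0.9575, -0.2886,  0.0742],
       [ 1.    ,  0.001 , -0.0001, -0.0001],
       [ 0.0004, -0.2886,  0.9575, -0.1427],
       [ 0.    ,  0.    ,  0.    ,  1.    ]])}
tcp (np.float64(255.0003643260776), np.float64(248.12733653184225)) head (np.float64(254.08845235732161), np.float64(218.93964057011206))
bus_head 0.75 [252.8256 209.2032] 1311
```

View pics/w1.png

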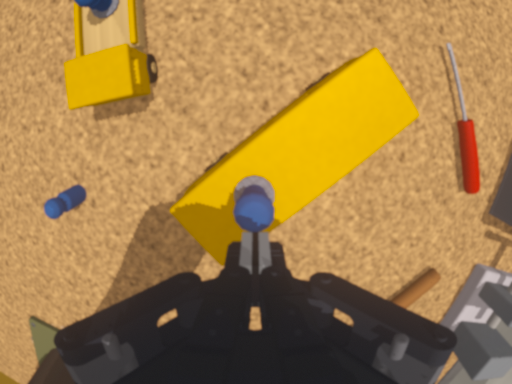

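The wrist view shows the bus head centred at about (254,210), directly below the shut fingertips. The calculated top is (254,219), which agrees to within 1 mm. Next I'll press in stages and watch the force.

Call:
arm_command(
  moves=[
    [0,[0,0,15],0],
    [0,[0,0,28],0],
    [0,[0,0,36],0],
    [0,[0,0,40],0],
    [0,[0,0,43],0],
    [0,[0,0,46],0],
    [0,[0,0,48],0],
    [0,[0,0,50],0],
    [0,[0,0,50],0],
  ],
)

```text
clock: 3.45
eef_pos: [0.4875, -0.2212, 0.1413]
eef_rot: [[0.952, 0.307, 0.0], [0.307, -0.952, -0.0], [0.0, 0.0, -1.0]]
contact_force: [-0.6, -0.4, 2.9]
width: 0.0002
grip_force: 1.2
```

Call:
arm_command(
  moves=[
    [0,[0,0,2],0],
    [0,[0,0,4],0],
    [0,[0,0,6],0],
    [0,[0,0,7],0],
    [0,[0,0,8],0],
    [0,[0,0,8],0],
    [0,[0,0,8],0],
  ],
)

```text
clock: 4.15
eef_pos: [0.4875, -0.2212, 0.1336]
eef_rot: [[0.952, 0.307, 0.0], [0.307, -0.952, -0.0], [0.0, 0.0, -1.0]]
contact_force: [-1.0, 1.0, 6.8]
width: -0.0004
grip_force: 3.0
```

The force rose to 6.8 N at z = 0.1336, so the bus figure is on its stop. I'll lift off and go to the van.

Call:
arm_command(
  moves=[
    [0,[0,0,-10],0],
    [0,[0,0,-35],0],
    [0,[0,0,-60],0],
    [0,[0,0,-60],0],
  ],
)

```text
clock: 4.55
eef_pos: [0.4895, -0.2219, 0.1964]
eef_rot: [[0.952, 0.307, 0.006], [0.307, -0.952, -0.002], [0.005, 0.004, -1.0]]
contact_force: [1.2, -0.5, -0.0]
width: -0.0003
grip_force: 0.0
```

Call:
arm_command(
  moves=[
    [0,[12,-36,0],0],
    [0,[24,-72,0],0],
    [0,[36,-108,0],0],
    [0,[48,-145,0],0],
    [0,[60,-181,0],0],
    [0,[71,-217,0],0],
    [0,[83,-253,0],0],
    [0,[95,-289,0],0],
    [0,[107,-325,0],0],
    [0,[119,-362,0],0],
    [0,[131,-398,0],0],
    [0,[143,-434,0],0],
  ],
)

```text
clock: 5.75
eef_pos: [0.4898, 0.2373, 0.1928]
eef_rot: [[0.952, 0.307, -0.001], [0.307, -0.952, -0.001], [-0.001, 0.0, -1.0]]
contact_force: [0.8, 0.6, -0.2]
width: 0.0002
grip_force: 0.0
```

Call:
arm_command(
  moves=[
    [0,[0,0,5],0],
    [0,[0,0,10],0],
    [0,[0,0,10],0],
  ],
)

```text
clock: 6.05
eef_pos: [0.4897, 0.2337, 0.1822]
eef_rot: [[0.952, 0.305, -0.002], [0.305, -0.952, -0.003], [-0.003, 0.002, -1.0]]
contact_force: [0.1, -0.7, -0.7]
width: -0.0002
grip_force: 0.0
```

```bash
cat >> h.py <<'E'
def near(t,X,pic):
    s=status.get_obs();print(s['clock'],s['eef_pos'],s['contact_force'])
    im=optics.grab_frame('wrist');save(pic,im)
    m=optics.camera_model('wrist');T=np.linalg.inv(np.array(m['tool_from_camera']));K=np.array(m['camera_matrix'])
    def pw(X):
        p=np.array(s['eef_rot']).T@(np.array(X)-s['eef_pos']);c=T[:3,:3]@p+T[:3,3]
        th=np.arctan2(np.hypot(c[0],c[1]),c[2]);ph=np.arctan2(c[1],c[0]);return (K[0,0]*th*np.cos(ph)+K[0,2],K[1,1]*th*np.sin(ph)+K[1,2])
    X=np.array(X);print('head top',pw(X),'head mid',pw(X-[0,0,.012]))
    for r in nets.silhouettes('wrist',t)[:3]:print(t,r['conf'],np.array(r['centre'])*[512,384],r['mask'].sum())
    h=im.astype(int);b=(h[:,:,2]>1.4*h[:,:,0])&(h[:,:,2]>1.15*h[:,:,1])
    k,l,st,ce=cv2.connectedComponentsWithStats(b.astype(np.uint8))
    for i in range(1,k):
        if st[i][4]>150:print('blob',ce[i],st[i])
    print('shift mm',np.array(s['eef_rot']).T@(X-s['eef_pos'])*1e3)
E
python3 -c "
from h import *
np.set_printoptions(precision=4,suppress=True)
near('van_head',[.4901,.2354,.139],'w2.png')"
```

```text
6.05 [0.4897 0.2337 0.1822] [ 0.1305 -0.7351 -0.7196]
head top (np.float64(252.6826217965024), np.float64(217.0234690574084)) head mid (np.float64(252.7782918388372), np.float64(210.77827287618308))
van_head 0.91 [250.9824 210.5088] 1267
blob [251.1823 208.7614] [ 233  192   37   35 1031]
blob [402.0799 298.8626] [390 284  28  30 313]
shift mm [ 1.0499 -1.5645 43.1569]
```

View pics/w2.png

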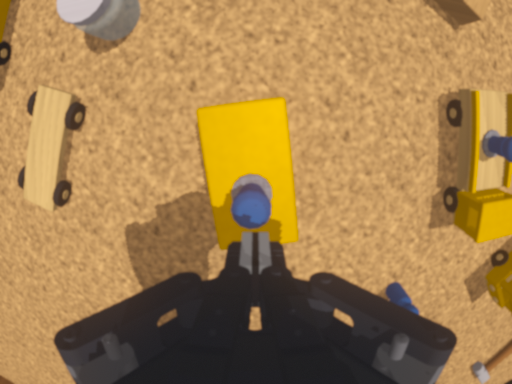

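The wrist view shows the van head at (251,209), about 1 mm from the prediction of (253,211). I'll correct by 1 mm and press down to z ≈ 0.124.

Call:
arm_command(
  moves=[
    [0,[1,-1,12],0],
    [0,[1,-1,28],0],
    [0,[1,-1,38],0],
    [0,[1,-1,42],0],
    [0,[1,-1,45],0],
    [0,[1,-1,48],0],
    [0,[1,-1,50],0],
    [0,[1,-1,52],0],
    [0,[1,-1,52],0],
  ],
)

```text
clock: 7.05
eef_pos: [0.4911, 0.2369, 0.1314]
eef_rot: [[0.952, 0.307, 0.0], [0.307, -0.952, -0.0], [0.0, 0.0, -1.0]]
contact_force: [0.1, 0.4, 2.7]
width: -0.0001
grip_force: 1.2
```

Call:
arm_command(
  moves=[
    [0,[0,0,2],0],
    [0,[0,0,4],0],
    [0,[0,0,6],0],
    [0,[0,0,7],0],
    [0,[0,0,8],0],
    [0,[0,0,8],0],
    [0,[0,0,8],0],
  ],
)

```text
clock: 7.75
eef_pos: [0.4911, 0.237, 0.1235]
eef_rot: [[0.952, 0.307, 0.0], [0.307, -0.952, -0.0], [0.0, 0.0, -1.0]]
contact_force: [-1.0, -2.0, 5.7]
width: 0.0004
grip_force: 3.0
```

The van figure is home (5.7 N at z = 0.1235). Now the truck.

Call:
arm_command(
  moves=[
    [0,[0,0,-10],0],
    [0,[0,0,-35],0],
    [0,[0,0,-60],0],
    [0,[0,0,-60],0],
  ],
)

```text
clock: 8.15
eef_pos: [0.4931, 0.2385, 0.1865]
eef_rot: [[0.952, 0.307, 0.006], [0.307, -0.952, 0.004], [0.007, -0.002, -1.0]]
contact_force: [0.7, -0.2, -0.7]
width: -0.0002
grip_force: 0.0
```

Call:
arm_command(
  moves=[
    [0,[5,28,0],0],
    [0,[9,56,0],0],
    [0,[14,84,0],0],
    [0,[19,112,0],0],
    [0,[24,140,0],0],
    [0,[28,169,0],0],
    [0,[33,197,0],0],
    [0,[38,225,0],0],
    [0,[42,253,0],0],
    [0,[47,281,0],0],
    [0,[47,281,0],0],
  ],
)

```text
clock: 9.25
eef_pos: [0.6233, -0.0219, 0.1827]
eef_rot: [[0.954, 0.3, 0.001], [0.3, -0.954, -0.004], [0.0, 0.004, -1.0]]
contact_force: [-0.5, -0.1, 0.4]
width: 0.0002
grip_force: 0.0
```

Call:
arm_command(
  moves=[
    [0,[0,0,15],0],
    [0,[0,0,30],0],
    [0,[0,0,38],0],
    [0,[0,0,38],0],
    [0,[0,0,38],0],
  ],
)

```text
clock: 9.75
eef_pos: [0.622, -0.0156, 0.1454]
eef_rot: [[0.952, 0.307, 0.0], [0.307, -0.952, 0.0], [0.0, -0.0, -1.0]]
contact_force: [0.0, 0.0, 0.8]
width: 0.0002
grip_force: 0.0
```

```bash
python3 -c "
from h import *
np.set_printoptions(precision=4,suppress=True)
near('truck_head',[.6219,-.0159,.099],'w3.png')"
```

```text
9.75 [ 0.622  -0.0156  0.1454] [0.0228 0.0091 0.7748]
head top (np.float64(255.44355981587222), np.float64(216.99292303656395)) head mid (np.float64(255.42460239177828), np.float64(210.9010997938931))
truck_head 0.77 [254.208  210.3168] 1290
blob [70.615  13.2785] [  45    0   52   30 1052]
blob [482.6688 133.7846] [475 123  17  23 311]
blob [254.6736 209.2803] [ 236  192   37   36 1063]
shift mm [-0.2209  0.2951 46.4486]
```

View pics/w3.png

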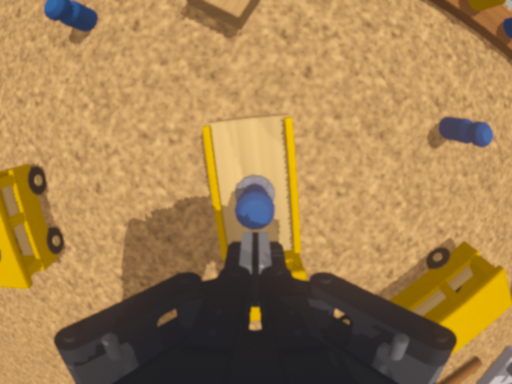

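The wrist view shows the truck head at (254.5,209.5), less than 1 mm off the predicted (255,211). I'll press down to z ≈ 0.0836.

Call:
arm_command(
  moves=[
    [0,[0,0,15],0],
    [0,[0,0,30],0],
    [0,[0,0,40],0],
    [0,[0,0,44],0],
    [0,[0,0,47],0],
    [0,[0,0,50],0],
    [0,[0,0,52],0],
    [0,[0,0,54],0],
    [0,[0,0,54],0],
  ],
)

```text
clock: 10.75
eef_pos: [0.6217, -0.016, 0.0913]
eef_rot: [[0.952, 0.307, -0.0], [0.307, -0.952, -0.0], [-0.0, -0.0, -1.0]]
contact_force: [-1.5, 0.7, 1.6]
width: -0.0005
grip_force: 1.2
```

Call:
arm_command(
  moves=[
    [0,[0,0,2],0],
    [0,[0,0,4],0],
    [0,[0,0,6],0],
    [0,[0,0,7],0],
    [0,[0,0,8],0],
    [0,[0,0,8],0],
    [0,[0,0,8],0],
  ],
)

```text
clock: 11.45
eef_pos: [0.6221, -0.016, 0.0836]
eef_rot: [[0.952, 0.307, 0.0], [0.307, -0.952, -0.0], [0.0, 0.0, -1.0]]
contact_force: [-2.5, 0.6, 5.6]
width: 0.0001
grip_force: 2.9
```

The truck figure is home too (5.6 N at z = 0.0836). I'll retreat, check with one look, and hand in.

Call:
arm_command(
  moves=[
    [0,[0,0,-10],0],
    [0,[0,0,-40],0],
    [0,[0,0,-80],0],
    [0,[0,0,-120],0],
    [0,[0,0,-120],0],
    [0,[0,0,-120],0],
  ],
)

```text
clock: 12.05
eef_pos: [0.623, -0.016, 0.2047]
eef_rot: [[0.952, 0.307, 0.004], [0.307, -0.952, 0.0], [0.003, 0.001, -1.0]]
contact_force: [-0.9, 0.0, -0.1]
width: -0.0003
grip_force: 0.0
```

Run:
```python
from h import *
s=status.get_obs();print(s['clock'],s['eef_pos'],s['contact_force'])
save('side1.png',optics.grab_frame('side'))
a=cv2.imread('pics/side0.png');b=cv2.imread('pics/side1.png')
cv2.imwrite('pics/cmp.png',np.hstack([cv2.resize(x[130:290,190:350],(400,400)) for x in (a,b)]))
```

```text
12.05 [ 0.62296206 -0.01601757  0.20466527] [-0.85372724  0.02719209 -0.07484588]
```

View pics/cmp.png

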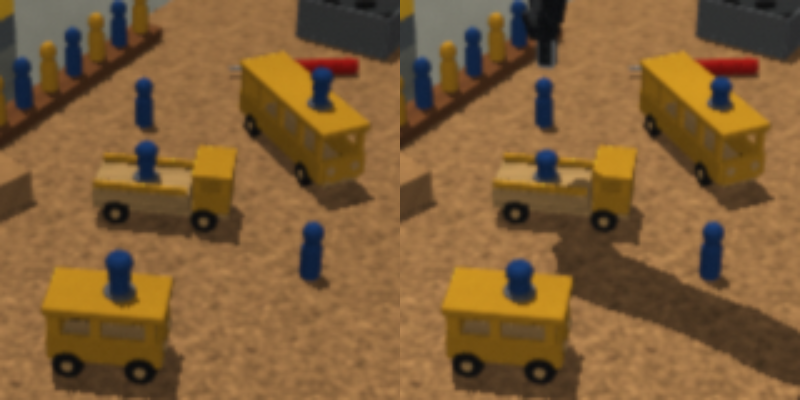

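In the before/after pair all three heads sit visibly lower: bus (322,75) to (721,85), truck (147,150) to (546,160), van (119,262) to (519,272). The toys and the other things have not moved.

```bash
python3 -c "
from bench import manip
print(manip.job_done())"
```

```text
the job is handed in; nothing more can be done
None
```

All three figures were pressed home in order (bus, van, truck) with under 7 N in the readings, nothing else moved, and the job was handed in at about 12 s; no verdict was shown.

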